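# Slide the test load along the fence until it drops into its pocket

### The arm

A 7-joint arm with a two-finger parallel gripper is mounted at the origin on the work surface. World frame = base frame: x ahead of the robot, y to its left, z up, the work surface at z = 0. Lengths are in mm, angles in rad, forces in N, time in s.
With the tool pointing down it reaches from about 350 to 900 mm from the base axis. Payload 7.2 kg.
Tool frame: the origin (TCP) lies on the mounting face of the last link; the fingertips stand 182 mm ahead of it and the grasp point (between the pads) lies 163 mm ahead of it (robot.pinch_z is the distance from the TCP to the grasp point, in mm); z points along the fingers, y is the line along which they close (so a half turn about z gives the same grasp; the last joint's range is limited). The gripper opens to 88 mm and grips with 3 to 60 N. Pads are 20 mm wide; open, the fingers measure 115 mm over their backs; the gripper's body (75 mm by 178 mm) begins 61 mm behind the grasp point.
Start: joints at [-1.277, 0.411, -0.013, 1.596, 0.006, 1.134, -0.082], TCP at [221.232, 584.533, 404.653] pointing down, gripper open.
Joint ranges: [-2.95, 2.95], [-0.29, 1.99], [-1.47, 1.44], [0.14, 2.54], [-1.03, 4.17], [0.13, 1.85], [-2.86, 2.86]. Speed limits (rad/s): [2.39, 2.39, 3.01, 3.01, 3.14, 3.14, 3.14].

### API

Orientations are given as a unit quaternion [w, x, y, z].
In Python, from cell import telemetry, viewer, order, robot gives the robot as it stands.
- The arm moves only by the tool send_rows, never from a script. Its argument "commands" is a list of rows, each an object with "slide": the shift along the world's x, y, z in mm, a list of three; "twist": the turn about the world's z in degrees; "claw": the opening, from -1 (shut) to 1 (fully open). In form: [{"slide": [x, y, z], "twist": twist, "claw": claw}, ...]. A call has 1 to 5 rows; each row shifts and turns the commanded pose from where the row before left it; what a row does not reach is not made up. A row lasts 1/8 s, in which the tool goes at most 62.5 mm and 10.7 degrees, less where a joint would pass 70% of its speed; a pose out of reach is approached as far as the arm can. A call with a gripper value outside its range is refused whole. The fingers move at their own pace and stop on an object; "grip_force" is the grip in N (left out, the last holds). Time passes only in rows, so rows that do not move let the fingers close. It gives the time, the measured TCP pose, the force, the opening and the grip force at its end, in the units of the state.
- telemetry.state(): the state, without advancing time (a new reading comes with each control period).
- viewer.camera(name): name is "scene" or "top" or "wrist"; returns a dict with "color" (400x640x3 uint8, red, green, blue), "K" (3x3 intrinsics, pixels), "R" (3x3) and "t" (3): a world point X has camera coordinates R X + t; the wrist camera has in their place "tool_from_camera" (4x4, takes a point from camera to tool coordinates, whose origin is the TCP and whose axes are the flange's). Camera axes: x right, y down, z forward; pixel columns grow to the right and rows downward; lengths in mm; the calibration is good to about 2 mm. A picture is of the moment at which its call begins: read the wrist's pose just before it. There is no depth.
- order.finish_job(): hands the job in; it is judged then, once.
The state is a dict: "time": time; "joint_positions": joint angles; "joint_vel": joint speeds; "joint_efforts": joint torques, N m; "tcp_pos": TCP position; "eef_rot": TCP orientation; "wrist_force": force on the tool from outside, world axes, zero at the start; "moment": the same for the moment, N m; "width": opening from 0.0 (shut) to 1.0 (fully open); "grasp_force": force on a finger pad.
Only numpy, scipy, OpenCV 4.12 (cv2) and the standard library are available. Lean on these libraries where they do the work, as an engineer would, in place of code of your own. Each camera call takes 0.05 s, during which the arm holds its last target. There are 200 camera calls.

### The job

Pick up the steel test load by its grip and set it down gently on the black deck of the coil test bed, at either end of the deck and flush against the fence. Then slide it along the fence, staying on the deck and without ramming it, until it drops into the shallow pocket; where along the bed the pocket has been clamped today must be found by feel or by eye. Leave it lying flat and fully down in the pocket, let go, and leave the pot, screwdriver and beaker where they are.

Things in the scene. Friction and masses are not known exactly. Their poses are not given: they have to be found in the camera images.
- load: Loose test load, 0.3 to 0.55 kg: bare steel plate 80 x 80 mm, 8 mm thick, with a black upright grip block at its centre, 50 mm long along the load's x, 16 mm thick along its y, its top 44 mm above the underside. Origin: centre of the underside; z up. Starts on the table between robot and bed, yaw within 0.6 rad of the world's. Fits the pocket at any quarter turn.
- bed: Fixed coil test bed: steel box 160 mm (its x) by 460 mm (its y) with a flat black deck on top, 50 mm above the table. Origin: centre of its underside, on the table; x points away from the robot within 0.15 rad, z up. An aluminium fence runs along its whole far side. Pressing or pushing the load against the bed with more than 80 N is ramming.
- fence (a point): Middle of the fence, on its face towards the robot at deck height: bed x = +55 mm, y = 0, z = 50 mm, axes as the bed's. The fence top is 14 mm above the deck. A load flush against the fence has its origin 40 mm before this face (bed x = +15 mm). Sliding the load, lying by its own weight, takes about 2 to 8 N.
- deck (a point): Point on the deck's surface plane at bed x = +13 mm, y = 0. The deck has one rigid pocket, 84 mm in x (from the fence face towards the robot), 85 mm in y, 6 mm deep, bare steel floor. Its centre is anywhere from y = -50 to +50 mm (not reported). A load at |y| 125 to 185 mm is at an end, lying flat. Slid into the pocket, its leading edge dips first, then it drops flat and stops at the wall.
- pot: Bystander: open stainless steel pot, 150 mm across, 100 mm high, on the table to the robot's left. Origin: centre of its underside.
- driver: Bystander: screwdriver lying on the table to the robot's right.
- beaker: Bystander: glass beaker, 70 mm across, 90 mm high, on the table beside the bed's left end. Origin: centre of its underside.
Mind the look-alikes: they are no part of the job. What is meant by the load is not blue or pink, and is the smaller of those in its own colour.

How it is judged:
By the outcome, as a careful person would: the job done as asked, in the order asked, and still so for the second after the job is handed in, with the robot touching nothing.
It also fails if it takes over 56 s, if anything falls off the work surface, if the arm or the gripper's body presses on something with over 40 N, if the wrist force passes 120 N, or if a joint passes its speed limit or range.

## Working session

There is one attempt and no reset: what is moved stays moved. The work goes in short steps, Python scripts to look and compute and a tool call to move; the robot and the scene stay as the last step left them, time stands still between calls to the robot, and variables do not carry over. Pictures are saved under pics/ and viewed, at most 10 in all, crops included, and the job is handed in when it is done.

Besides the shell and the picture viewer there is one more tool, called after ">>>" by a JSON object that holds its "fn" and its "kwargs". send_rows: Moves the arm, as the interface text tells. Its arguments: {"type":"object","properties":{"commands":{"type":"array","items":{"type":"object","properties":{"slide":{"type":"array","items":{"type":"number"}},"twist":{"type":"number"},"claw":{"type":"number"}}}},"grip_force":{"type":"number"}},"required":["commands"]}

```bash
ls; mkdir -p pics
python3 - <<'E'
from cell import telemetry, viewer, order, robot
import cv2,pickle
print(telemetry.state())
d={}
for n in ("scene","top"):
    c=viewer.camera(n); d[n]=c; cv2.imwrite(f"pics/{n}0.png",c["color"][:,:,::-1])
pickle.dump(d,open("d0.pkl","wb"))
E
```

```text
pics
{'time': 0.0, 'joint_positions': array([-1.27721615,  0.41184885, -0.01270442,  1.59704203,  0.00561607,
        1.1342897 , -0.08214039]), 'joint_vel': array([-8.76038867e-04,  1.45109931e-03, -4.26846598e-05,  1.08653350e-03,
       -2.81738423e-04, -3.17475690e-05, -4.89072372e-04]), 'joint_efforts': array([ 5.16069522e-04, -5.87956131e+01,  6.42246567e-01, -2.91078740e+01,
       -5.37206547e-02,  1.81727414e-02,  1.58278626e-04]), 'tcp_pos': array([221.1612852 , 584.32695124, 403.84153231]), 'eef_rot': array([-7.63592388e-05,  1.79863805e-01,  9.83691216e-01, -7.72369725e-04]), 'wrist_force': array([ 0.24381835, -0.79450126,  0.15546672]), 'moment': array([0.02305777, 0.00323095, 0.03122117]), 'grasp_force': 0.0, 'width': 1.0029564185677378}
```

View pics/scene0.png

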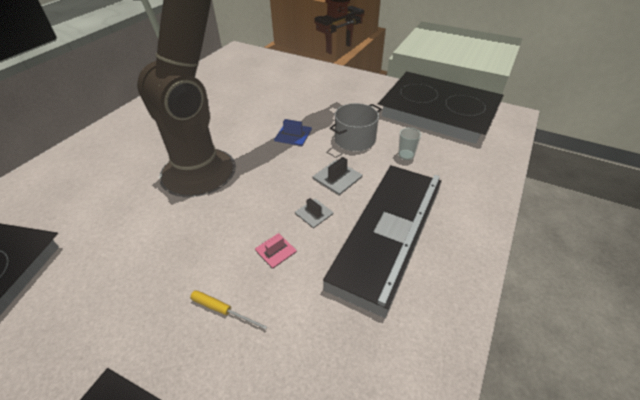

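View pics/top0.png

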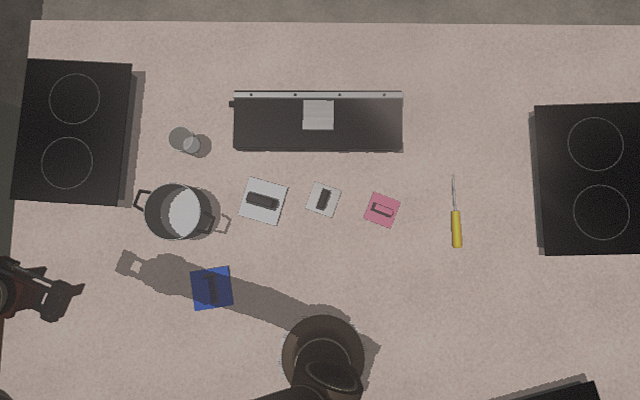

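Candidates for the load are blue (top 211,288), pink (382,210), the larger steel plate (263,201) and the smaller steel plate (323,199). I choose the smaller steel one. The pocket shows as grey at (318,115), and the beaker is at (183,140).

```bash
cat > h.py <<'E'
import numpy as np, cv2
def cast(c,uv,z):
    uv=np.atleast_2d(np.asarray(uv,float)); d=np.c_[uv,np.ones(len(uv))]@np.linalg.inv(c["K"]).T@c["R"]
    o=-c["R"].T@c["t"]; return o+d*((z-o[2])/d[:,2])[:,None]
def blob(m,x0,y0,x1,y1):
    q=np.zeros(m.shape,np.uint8); q[y0:y1,x0:x1]=m[y0:y1,x0:x1]
    k=max(cv2.findContours(q,cv2.RETR_EXTERNAL,cv2.CHAIN_APPROX_NONE)[0],key=cv2.contourArea)
    return k
def rect(c,k,z):
    P=cast(c,k[:,0,:],z)[:,:2].astype(np.float32); (cx,cy),wh,a=cv2.minAreaRect(P)
    return [round(float(v),1) for v in (cx,cy,*wh,a)]
E
python3 - <<'E'
import pickle,cv2,numpy as np
from h import *
d=pickle.load(open("d0.pkl","rb")); c=d["top"]; im=c["color"]
g=cv2.cvtColor(im,cv2.COLOR_RGB2GRAY); s=cv2.cvtColor(im,cv2.COLOR_RGB2HSV)[:,:,1]
print(s[199,308:345],g[199,308:345]); print(g[85:156,318],s[85:156,318])
hsv=cv2.cvtColor(im,cv2.COLOR_RGB2HSV)
pl=((s<20)).astype(np.uint8)
for n,b in (("small",(298,175,348,225)),("big",(232,170,295,230))): print(n,rect(c,blob(pl,*b),8))
grip=((g<90)).astype(np.uint8)
print("grip",rect(c,blob(grip,310,183,338,214),44))
pk=((g>110)).astype(np.uint8); k=blob(pk,295,100,342,138)
print("pocket",rect(c,k,50))
dk=((g<110)).astype(np.uint8); print("deck",rect(c,blob(dk,225,80,412,152),50))
print("corners",cast(c,[(234,97),(403,98),(403,151),(234,150)],50).round())
cv2.imwrite("pics/crop0.png",cv2.resize(im[80:230,220:420,::-1],(800,600),interpolation=cv2.INTER_CUBIC))
E
```

```text
[15  7 10  7 12 11  9 11 11 10  9 18 22 26 26 26 28 25 16 14 18 13  9 12
  9 13 13 11 11 12 22 33 33 33 34 33 32] [153 176 175 174 171 174 170 177 178 170 135  69  67  76  76  75  68  65
  62  86  95 131 173 168 168 168 167 165 167 163 145 159 168 163 164 165
 163]
[164 165 160 156 164 117  51 155 163 155 158 165 131  78  64 149 153 154
 148 150 148 152 147 149 147 152 154 149 153 151 151 149 152 158 161 155
 153 155 150 155 155 160 159 162 121  65  58  58  67  62  63  62  64  63
  63  59  66  64  62  63  61  63  62  65  69  66  84 159 162 162 164] [34 32 33 34 31 30 32  5  6  8 10  9 10 16 27 13  8 11  7 10  8 12 10 13
 14 18 10 10 11 12 12 12 12 10 11  8 15 10 15 10  8 14 16 12 12 30 21 25
 22 16 23 20 19 31 27 21 11 26 19 20 32 23 20 19 14 15 26 33 32 35 31]
small [429.8, 7.9, 80.3, 79.7, 71.3]
big [421.2, 177.7, 114.3, 113.3, 75.5]
grip [426.8, 6.7, 23.8, 54.9, 71.8]
pocket [658.4, 27.4, 80.9, 84.6, 1.1]
deck [631.6, 34.5, 150.8, 474.2, 0.9]
corners [[ 703.  259.   50.]
 [ 708. -204.   50.]
 [ 562. -205.   50.]
 [ 555.  253.   50.]]
```

View pics/crop0.png

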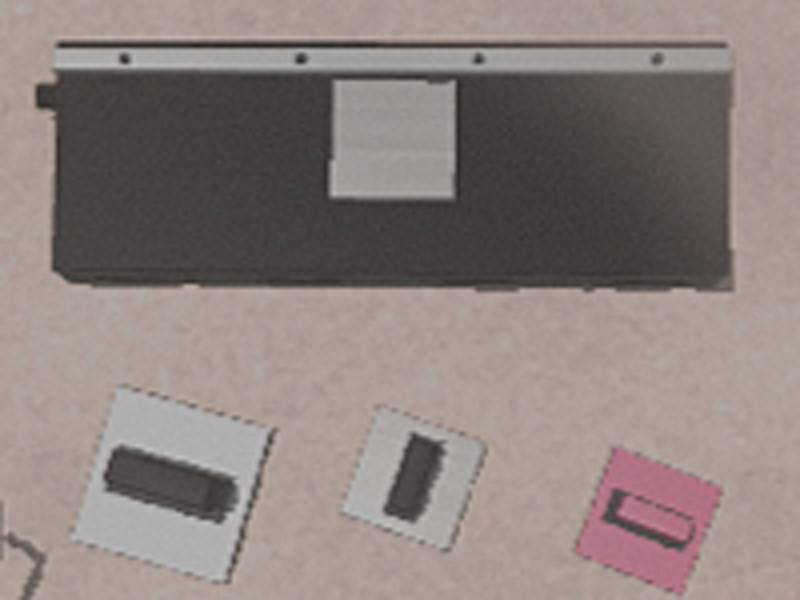

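The crop shows the small steel plate at crop (415,478), with its grip tilted about -18° from world x. It measures 80x80 mm, so it is the load; the other steel plate is 114 mm. The pocket shows bright at crop (393,140). Next I fit the fence line and start the approach.

Run:
```python
import pickle
from h import *
d=pickle.load(open("d0.pkl","rb")); c=d["top"]; g=cv2.cvtColor(c["color"],cv2.COLOR_RGB2GRAY).astype(float)
def edge(line,lo,thr):  # first subpixel falling crossing
    for i in range(len(line)-1):
        if line[i]>=thr>line[i+1]: return lo+i+(line[i]-thr)/(line[i]-line[i+1])
U=[];
for u in list(range(245,300,3))+list(range(340,398,3)):
    e=edge(g[94:104,u],94,110)
    if e: U.append((u,e))
P=cast(c,U,64); f=np.polyfit(P[:,1],P[:,0],1); r=P[:,0]-np.polyval(f,P[:,1])
print("fence x=",f,"rms",r.std(),len(P))
L=[(edge(g[v,222:245],222,110),v) for v in range(112,145,4)]; R=[(edge(g[v,410:390:-1],0,110),v) for v in range(112,145,4)]
R=[(410-a,v) for a,v in R if a]
print("left",np.median(cast(c,L,50)[:,1]),"right",np.median(cast(c,R,50)[:,1]))
print("beaker",cast(c,(183,140),45))
```

```text
fence x= [-1.08329273e-02  7.01372733e+02] rms 0.21959935316505846 39
left 258.29439884167255 right -201.258465178656
beaker [[581.33039162 396.86846761  45.        ]]
```

>>> {"fn": "send_rows", "kwargs": {"commands": [{"slide":[20,-50,0],"twist":2.2,"claw":1},{"slide":[20,-55,0],"twist":0,"claw":1},{"slide":[20,-55,0],"twist":0,"claw":1},{"slide":[20,-55,0],"twist":0,"claw":1},{"slide":[20,-55,0],"twist":0,"claw":1}], "grip_force": 20}}

```text
time: 0.72
tcp_pos: [321.6, 312.5, 404.5]
eef_rot: [-0.0, 0.161, 0.987, -0.0]
wrist_force: [1.7, -0.6, 0.7]
width: 1.004
grasp_force: 0.0
```

>>> {"fn": "send_rows", "kwargs": {"commands": [{"slide":[20,-55,0],"twist":0,"claw":1},{"slide":[20,-55,0],"twist":0,"claw":1},{"slide":[20,-55,0],"twist":0,"claw":1},{"slide":[20,-55,0],"twist":0,"claw":1},{"slide":[20,-55,0],"twist":0,"claw":1}]}}

```text
time: 1.35
tcp_pos: [421.4, 37.6, 404.8]
eef_rot: [0.0, 0.161, 0.987, 0.0]
wrist_force: [0.7, 0.2, -0.0]
width: 1.001
grasp_force: 0.0
```

>>> {"fn": "send_rows", "kwargs": {"commands": [{"slide":[8.5,-29.5,-40],"twist":0,"claw":1},{"slide":[0,0,-50],"twist":0,"claw":1},{"slide":[0,0,-30],"twist":0,"claw":1},{"slide":[0,0,0],"twist":0,"claw":1}]}}

```text
time: 1.85
tcp_pos: [428.8, 9.8, 283.0]
eef_rot: [-0.002, 0.161, 0.987, -0.001]
wrist_force: [0.9, -0.2, 0.2]
width: 1.0
grasp_force: 0.0
```

Run:
```python
from cell import telemetry, viewer
import cv2,pickle
s=telemetry.state(); c=viewer.camera("wrist"); pickle.dump((s,c),open("w1.pkl","wb"))
cv2.imwrite("pics/w1.png",c["color"][:,:,::-1]); print(s["tcp_pos"])
import numpy as np
T=np.linalg.inv(c["tool_from_camera"])
for p in ([0,0,163],[0,0,0+s["tcp_pos"][2]-8]):
    q=c["K"]@(T@np.r_[p,1])[:3]; print(q[:2]/q[2])
```

```text
[428.8350348    9.84181699 283.03296096]
[318.15980417 265.51134943]
[318.28137954 196.98954665]
```

View pics/w1.png

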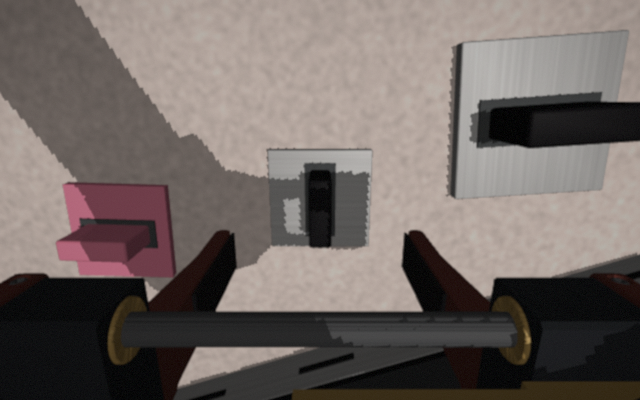

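The wrist view shows the small steel plate square between the fingers, centred at about (319,197), where I predicted (318,197). Now the descent and grip.

>>> {"fn": "send_rows", "kwargs": {"commands": [{"slide":[0,0,-40],"twist":0,"claw":1},{"slide":[0,0,-35],"twist":0,"claw":1},{"slide":[0,0,-13],"twist":0,"claw":1},{"slide":[0,0,0],"twist":0,"claw":0},{"slide":[0,0,0],"twist":0,"claw":-1}], "grip_force": 20}}

```text
time: 2.52
tcp_pos: [430.4, 10.1, 197.9]
eef_rot: [0.001, 0.161, 0.987, 0.0]
wrist_force: [0.6, -0.4, 0.1]
width: 0.815
grasp_force: 0.0
```

>>> {"fn": "send_rows", "kwargs": {"commands": [{"slide":[0,0,0],"twist":0,"claw":-1},{"slide":[0,0,0],"twist":0,"claw":-1},{"slide":[0,0,0],"twist":0,"claw":-1},{"slide":[0,0,0],"twist":0,"claw":-1}], "grip_force": 30}}

```text
time: 3.02
tcp_pos: [429.7, 10.0, 196.7]
eef_rot: [0.0, 0.161, 0.987, 0.0]
wrist_force: [0.1, -0.9, -0.8]
width: 0.361
grasp_force: 0.0
```

>>> {"fn": "send_rows", "kwargs": {"commands": [{"slide":[0,0,0],"twist":0,"claw":-1},{"slide":[0,0,0],"twist":0,"claw":-1},{"slide":[0,0,0],"twist":0,"claw":-1},{"slide":[0,0,0],"twist":0,"claw":-1}], "grip_force": 30}}

```text
time: 3.52
tcp_pos: [429.7, 10.0, 196.6]
eef_rot: [-0.0, 0.161, 0.987, -0.0]
wrist_force: [-0.1, -1.1, -0.0]
width: 0.177
grasp_force: 30.0
```

>>> {"fn": "send_rows", "kwargs": {"commands": [{"slide":[0,0,20],"twist":0,"claw":-1},{"slide":[0,0,40],"twist":0,"claw":-1},{"slide":[0,0,40],"twist":0,"claw":-1},{"slide":[0,0,0],"twist":0,"claw":-1}]}}

```text
time: 4.03
tcp_pos: [430.4, 10.2, 298.4]
eef_rot: [0.002, 0.161, 0.987, 0.001]
wrist_force: [0.7, 0.2, -4.9]
width: 0.182
grasp_force: 30.0
```

>>> {"fn": "send_rows", "kwargs": {"commands": [{"slide":[44,-26,0],"twist":9.6,"claw":-1},{"slide":[44,-26,0],"twist":9.6,"claw":-1},{"slide":[44,-26,0],"twist":0,"claw":-1},{"slide":[44,-26,0],"twist":0,"claw":-1},{"slide":[44,-26,0],"twist":0,"claw":-1}]}}

```text
time: 4.65
tcp_pos: [650.5, -120.5, 293.5]
eef_rot: [-0.002, -0.006, 1.0, 0.001]
wrist_force: [0.8, 0.8, -3.6]
width: 0.184
grasp_force: 30.0
```

>>> {"fn": "send_rows", "kwargs": {"commands": [{"slide":[0,0,0],"twist":0,"claw":-1},{"slide":[0,0,0],"twist":0,"claw":-1},{"slide":[0,0,0],"twist":0,"claw":-1}]}}

```text
time: 5.03
tcp_pos: [648.8, -119.0, 295.6]
eef_rot: [-0.001, -0.006, 1.0, 0.001]
wrist_force: [-0.0, 0.7, -4.0]
width: 0.177
grasp_force: 30.0
```

Run:
```python
from cell import telemetry, viewer
import cv2,pickle
from h import *
s=telemetry.state(); print(s["tcp_pos"],s["eef_rot"],s["wrist_force"],np.degrees(2*np.arctan2(s["eef_rot"][2],s["eef_rot"][1]))-90)
c=viewer.camera("scene"); cv2.imwrite("pics/s2.png",c["color"][:,:,::-1])
w=viewer.camera("wrist"); cv2.imwrite("pics/w2.png",w["color"][:,:,::-1])
```

```text
[ 648.82429945 -118.97181253  295.61762738] [-9.99148407e-04 -6.29046351e-03  9.99979564e-01  5.50720704e-04] [-0.02167582  0.74826533 -4.00670824] 90.72083924340711
```

View pics/w2.png

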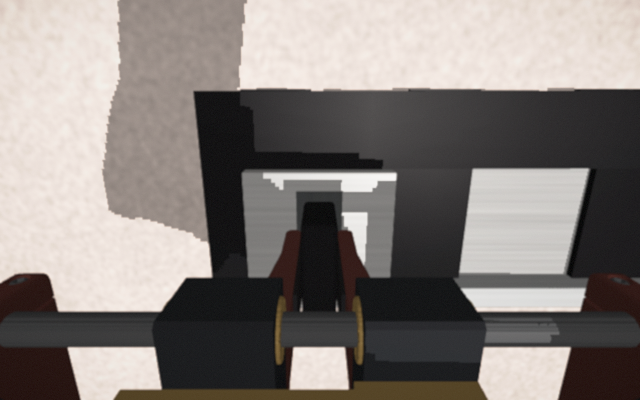

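The load is square over the right end of the bed, plate spanning (245–395, 170–275), with the pocket at (525,220). Lowering now.

>>> {"fn": "send_rows", "kwargs": {"commands": [{"slide":[0,0,-20],"twist":0,"claw":-1},{"slide":[0,0,-15],"twist":0,"claw":-1},{"slide":[0,0,-8],"twist":0,"claw":-1},{"slide":[0,0,0],"twist":0,"claw":-1},{"slide":[0,0,0],"twist":0,"claw":-1}]}}

```text
time: 5.75
tcp_pos: [650.0, -120.2, 254.0]
eef_rot: [0.0, -0.006, 1.0, -0.0]
wrist_force: [1.0, -0.5, -4.5]
width: 0.179
grasp_force: 30.0
```

>>> {"fn": "send_rows", "kwargs": {"commands": [{"slide":[2,0,-1],"twist":0,"claw":-1},{"slide":[2,0,-1],"twist":0,"claw":-1},{"slide":[2,0,0],"twist":0,"claw":-1},{"slide":[0,0,0],"twist":0,"claw":-1},{"slide":[0,0,0],"twist":0,"claw":-1}]}}

```text
time: 6.38
tcp_pos: [655.7, -120.0, 251.7]
eef_rot: [-0.0, -0.006, 1.0, 0.0]
wrist_force: [0.2, -0.4, -4.3]
width: 0.182
grasp_force: 30.0
```

Underside is now about 5 mm above the deck. I approach the fence in 1 mm steps.

>>> {"fn": "send_rows", "kwargs": {"commands": [{"slide":[1,0,0],"twist":0,"claw":-1},{"slide":[1,0,0],"twist":0,"claw":-1},{"slide":[1,0,0],"twist":0,"claw":-1},{"slide":[0,0,0],"twist":0,"claw":-1}]}}

```text
time: 6.88
tcp_pos: [658.8, -120.0, 251.6]
eef_rot: [-0.0, -0.006, 1.0, 0.0]
wrist_force: [0.3, 0.1, -4.4]
width: 0.179
grasp_force: 30.0
```

>>> {"fn": "send_rows", "kwargs": {"commands": [{"slide":[1,0,0],"twist":0,"claw":-1},{"slide":[0,0,0],"twist":0,"claw":-1},{"slide":[0,0,0],"twist":0,"claw":-1}]}}

```text
time: 7.25
tcp_pos: [659.7, -120.0, 251.6]
eef_rot: [-0.0, -0.006, 1.0, 0.0]
wrist_force: [0.3, 0.3, -3.9]
width: 0.182
grasp_force: 30.0
```

>>> {"fn": "send_rows", "kwargs": {"commands": [{"slide":[1,0,0],"twist":0,"claw":-1},{"slide":[0,0,0],"twist":0,"claw":-1},{"slide":[0,0,0],"twist":0,"claw":-1}]}}

```text
time: 7.62
tcp_pos: [660.7, -120.0, 251.7]
eef_rot: [-0.0, -0.006, 1.0, -0.0]
wrist_force: [-1.0, 0.3, -4.9]
width: 0.18
grasp_force: 30.0
```

>>> {"fn": "send_rows", "kwargs": {"commands": [{"slide":[1,0,0],"twist":0,"claw":-1},{"slide":[0,0,0],"twist":0,"claw":-1},{"slide":[0,0,0],"twist":0,"claw":-1}]}}

```text
time: 8.0
tcp_pos: [661.7, -120.0, 251.7]
eef_rot: [0.0, -0.006, 1.0, 0.0]
wrist_force: [0.1, -0.5, -4.8]
width: 0.178
grasp_force: 30.0
```

>>> {"fn": "send_rows", "kwargs": {"commands": [{"slide":[1,0,0],"twist":0,"claw":-1},{"slide":[0,0,0],"twist":0,"claw":-1},{"slide":[0,0,0],"twist":0,"claw":-1}]}}

```text
time: 8.38
tcp_pos: [662.7, -120.0, 251.6]
eef_rot: [-0.0, -0.006, 1.0, 0.0]
wrist_force: [0.1, 0.3, -4.1]
width: 0.181
grasp_force: 30.0
```

>>> {"fn": "send_rows", "kwargs": {"commands": [{"slide":[1,0,0],"twist":0,"claw":-1},{"slide":[0,0,0],"twist":0,"claw":-1},{"slide":[0,0,0],"twist":0,"claw":-1}]}}

```text
time: 8.75
tcp_pos: [663.3, -120.1, 251.5]
eef_rot: [-0.001, -0.006, 1.0, 0.0]
wrist_force: [-4.0, 0.7, -2.2]
width: 0.179
grasp_force: 30.0
```

Fence contact at x≈663. Now I set it down.

>>> {"fn": "send_rows", "kwargs": {"commands": [{"slide":[-0.5,0,-2],"twist":0,"claw":-1},{"slide":[0,0,-1],"twist":0,"claw":-1},{"slide":[0,0,-1],"twist":0,"claw":-1},{"slide":[0,0,0],"twist":0,"claw":-1},{"slide":[0,0,0],"twist":0,"claw":-1}]}}

```text
time: 9.38
tcp_pos: [663.1, -120.0, 247.4]
eef_rot: [-0.0, -0.006, 1.0, 0.0]
wrist_force: [-3.2, -1.6, -4.0]
width: 0.179
grasp_force: 30.0
```

>>> {"fn": "send_rows", "kwargs": {"commands": [{"slide":[0,0,-0.5],"twist":0,"claw":-1},{"slide":[0,0,0],"twist":0,"claw":-1},{"slide":[0,0,0],"twist":0,"claw":-1}]}}

```text
time: 9.75
tcp_pos: [663.1, -120.0, 247.2]
eef_rot: [-0.0, -0.006, 1.0, 0.0]
wrist_force: [-4.5, 0.6, -1.8]
width: 0.182
grasp_force: 30.0
```

>>> {"fn": "send_rows", "kwargs": {"commands": [{"slide":[0,0,-0.5],"twist":0,"claw":-1},{"slide":[0,0,0],"twist":0,"claw":-1},{"slide":[0,0,0],"twist":0,"claw":-1}]}}

```text
time: 10.12
tcp_pos: [663.1, -120.0, 246.8]
eef_rot: [-0.0, -0.006, 1.0, 0.0]
wrist_force: [-5.0, 0.2, -0.7]
width: 0.176
grasp_force: 30.0
```

>>> {"fn": "send_rows", "kwargs": {"commands": [{"slide":[0,0,-0.5],"twist":0,"claw":-1},{"slide":[0,0,0],"twist":0,"claw":-1},{"slide":[0,0,0],"twist":0,"claw":-1}]}}

```text
time: 10.5
tcp_pos: [663.1, -120.0, 246.8]
eef_rot: [-0.0, -0.006, 1.0, 0.0]
wrist_force: [-6.4, -0.2, 2.0]
width: 0.178
grasp_force: 30.0
```

>>> {"fn": "send_rows", "kwargs": {"commands": [{"slide":[0,0,0],"twist":0,"claw":-0.27},{"slide":[0,0,0],"twist":0,"claw":-0.27},{"slide":[0,0,0],"twist":0,"claw":-0.27},{"slide":[-0.5,0,1],"twist":0,"claw":-0.27}]}}

```text
time: 11.0
tcp_pos: [662.9, -119.9, 247.3]
eef_rot: [0.0, -0.006, 1.0, -0.0]
wrist_force: [-0.5, 0.1, -0.1]
width: 0.364
grasp_force: 0.0
```

Run:
```python
from cell import telemetry, viewer
import cv2
s=telemetry.state(); print(s["tcp_pos"],s["wrist_force"],s["width"])
c=viewer.camera("scene"); cv2.imwrite("pics/s3.png",cv2.resize(c["color"][130:330,280:480,::-1],(600,600)))
```

```text
[ 662.92279128 -119.93074849  247.26812381] [-0.45166211  0.07019083 -0.12422293] 0.364039171594975
```

View pics/s3.png

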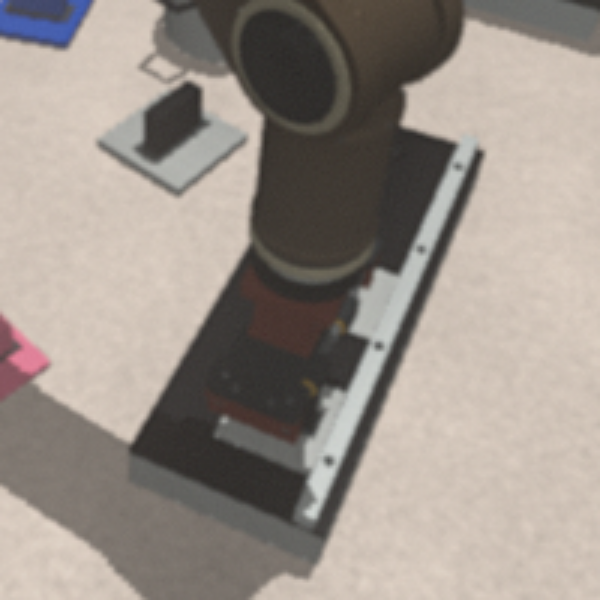

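The load lies flush against the fence on the right end of the deck, with its plate at crop (265,440). Now I push it along with the trailing finger.

>>> {"fn": "send_rows", "kwargs": {"commands": [{"slide":[0,3,0],"twist":0,"claw":-0.27},{"slide":[0,3,0],"twist":0,"claw":-0.27},{"slide":[0,3,0],"twist":0,"claw":-0.27},{"slide":[0,4,0],"twist":0,"claw":-0.27},{"slide":[0,4,0],"twist":0,"claw":-0.27}]}}

```text
time: 11.68
tcp_pos: [662.6, -103.2, 247.1]
eef_rot: [-0.0, -0.006, 1.0, -0.0]
wrist_force: [0.0, -2.8, 0.6]
width: 0.363
grasp_force: 1.4
```

>>> {"fn": "send_rows", "kwargs": {"commands": [{"slide":[0,5,0],"twist":0,"claw":-0.27},{"slide":[0,5,0],"twist":0,"claw":-0.27},{"slide":[0,5,0],"twist":0,"claw":-0.27},{"slide":[0,5,0],"twist":0,"claw":-0.27},{"slide":[0,5,0],"twist":0,"claw":-0.27}]}}

```text
time: 12.3
tcp_pos: [662.4, -78.2, 247.1]
eef_rot: [-0.0, -0.006, 1.0, -0.0]
wrist_force: [-2.9, -6.0, 0.9]
width: 0.363
grasp_force: 2.5
```

>>> {"fn": "send_rows", "kwargs": {"commands": [{"slide":[-0.2,5,0],"twist":0,"claw":-0.27},{"slide":[0,5,0],"twist":0,"claw":-0.27},{"slide":[0,5,0],"twist":0,"claw":-0.27},{"slide":[0,5,0],"twist":0,"claw":-0.27},{"slide":[0,5,0],"twist":0,"claw":-0.27}]}}

```text
time: 12.92
tcp_pos: [662.2, -53.2, 247.1]
eef_rot: [-0.0, -0.006, 1.0, -0.0]
wrist_force: [-3.1, -4.5, 1.1]
width: 0.364
grasp_force: 2.5
```

>>> {"fn": "send_rows", "kwargs": {"commands": [{"slide":[-0.3,5,0],"twist":0,"claw":-0.27},{"slide":[0,5,0],"twist":0,"claw":-0.27},{"slide":[0,5,0],"twist":0,"claw":-0.27},{"slide":[0,5,0],"twist":0,"claw":-0.27},{"slide":[0,5,0],"twist":0,"claw":-0.27}]}}

```text
time: 13.55
tcp_pos: [661.9, -28.0, 247.0]
eef_rot: [-0.001, -0.006, 1.0, -0.0]
wrist_force: [-3.3, -5.0, 0.3]
width: 0.359
grasp_force: 2.5
```

>>> {"fn": "send_rows", "kwargs": {"commands": [{"slide":[-0.3,4,0],"twist":0,"claw":-0.27},{"slide":[0,4,0],"twist":0,"claw":-0.27},{"slide":[0,4,0],"twist":0,"claw":-0.27},{"slide":[0,4,0],"twist":0,"claw":-0.27},{"slide":[0,4,0],"twist":0,"claw":-0.27}]}}

```text
time: 14.18
tcp_pos: [661.6, -9.6, 247.7]
eef_rot: [-0.0, -0.005, 1.0, -0.001]
wrist_force: [-4.2, -8.2, 6.4]
width: 0.368
grasp_force: 4.2
```

>>> {"fn": "send_rows", "kwargs": {"commands": [{"slide":[-0.3,4,0],"twist":0,"claw":-0.27},{"slide":[0,4,0],"twist":0,"claw":-0.27},{"slide":[0,4,0],"twist":0,"claw":-0.27},{"slide":[0,4,0],"twist":0,"claw":-0.27},{"slide":[0,4,0],"twist":0,"claw":-0.27}]}}

```text
time: 14.8
tcp_pos: [661.7, 12.6, 247.1]
eef_rot: [0.0, -0.006, 1.0, 0.0]
wrist_force: [0.3, -2.0, -1.0]
width: 0.367
grasp_force: 0.9
```

>>> {"fn": "send_rows", "kwargs": {"commands": [{"slide":[0,3,0],"twist":0,"claw":-0.27},{"slide":[0,3,0],"twist":0,"claw":-0.27},{"slide":[0,3,0],"twist":0,"claw":-0.27},{"slide":[0,3,0],"twist":0,"claw":-0.27},{"slide":[0,0,0],"twist":0,"claw":-0.27}]}}

```text
time: 15.42
tcp_pos: [661.6, 24.6, 247.2]
eef_rot: [0.0, -0.006, 1.0, 0.0]
wrist_force: [0.6, -0.5, -0.4]
width: 0.363
grasp_force: 0.1
```

>>> {"fn": "send_rows", "kwargs": {"commands": [{"slide":[0,2,0],"twist":0,"claw":-0.27},{"slide":[0,2,0],"twist":0,"claw":-0.27},{"slide":[0,2,0],"twist":0,"claw":-0.27},{"slide":[0,0,0],"twist":0,"claw":-0.27}]}}

```text
time: 15.92
tcp_pos: [661.6, 30.4, 247.1]
eef_rot: [-0.0, -0.006, 1.0, 0.0]
wrist_force: [-0.6, -0.9, -0.1]
width: 0.369
grasp_force: 0.4
```

>>> {"fn": "send_rows", "kwargs": {"commands": [{"slide":[0,1.5,0],"twist":0,"claw":-0.27},{"slide":[0,1.5,0],"twist":0,"claw":-0.27},{"slide":[0,0,0],"twist":0,"claw":-0.27}]}}

```text
time: 16.3
tcp_pos: [661.6, 33.2, 247.1]
eef_rot: [-0.0, -0.006, 1.0, 0.0]
wrist_force: [-0.6, -1.3, -0.9]
width: 0.366
grasp_force: 0.6
```

Run:
```python
from cell import telemetry, viewer
import cv2
s=telemetry.state(); print(s["tcp_pos"],s["wrist_force"],s["moment"])
c=viewer.camera("wrist"); cv2.imwrite("pics/w4.png",c["color"][:,:,::-1])
```

```text
[661.60724553  33.24472431 247.14100137] [-0.57192846 -1.31043648 -0.94978113] [-0.21820208  0.03699352  0.00192598]
```

View pics/w4.png

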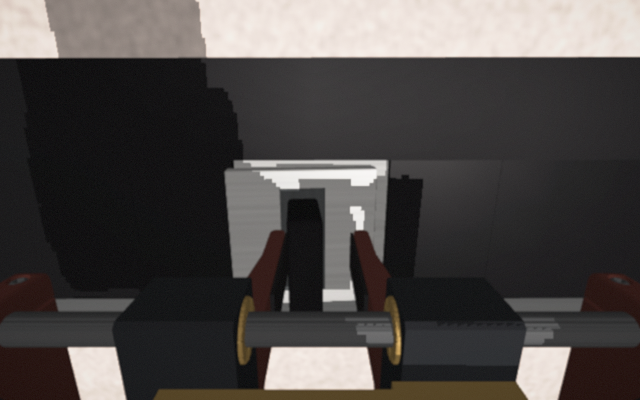

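The plate is tilted: its right (leading) edge near x≈385 px is down in the pocket, while its left edge near 226 px still overhangs the deck. A few more mm are needed.

>>> {"fn": "send_rows", "kwargs": {"commands": [{"slide":[0,1,0],"twist":0,"claw":-0.27},{"slide":[0,1,0],"twist":0,"claw":-0.27},{"slide":[0,0,0],"twist":0,"claw":-0.27}]}}

```text
time: 16.73
tcp_pos: [661.6, 35.1, 247.1]
eef_rot: [-0.0, -0.006, 1.0, 0.0]
wrist_force: [-0.7, -1.8, -1.1]
width: 0.365
grasp_force: 0.7
```

>>> {"fn": "send_rows", "kwargs": {"commands": [{"slide":[0,1,0],"twist":0,"claw":-0.27},{"slide":[0,1,0],"twist":0,"claw":-0.27},{"slide":[0,0,0],"twist":0,"claw":-0.27}]}}

```text
time: 17.1
tcp_pos: [661.6, 37.0, 247.1]
eef_rot: [-0.0, -0.006, 1.0, -0.0]
wrist_force: [-0.7, -1.9, -0.4]
width: 0.365
grasp_force: 1.0
```

>>> {"fn": "send_rows", "kwargs": {"commands": [{"slide":[0,1,0],"twist":0,"claw":-0.27},{"slide":[0,1,0],"twist":0,"claw":-0.27},{"slide":[0,0,0],"twist":0,"claw":-0.27}]}}

```text
time: 17.48
tcp_pos: [661.6, 39.1, 247.2]
eef_rot: [-0.0, -0.006, 1.0, 0.0]
wrist_force: [-0.8, -2.2, -1.1]
width: 0.366
grasp_force: 1.2
```

>>> {"fn": "send_rows", "kwargs": {"commands": [{"slide":[0,1,0],"twist":0,"claw":-0.27},{"slide":[0,0,0],"twist":0,"claw":-0.27},{"slide":[0,0,0],"twist":0,"claw":-0.27}]}}

```text
time: 17.85
tcp_pos: [661.6, 39.6, 247.2]
eef_rot: [0.0, -0.006, 1.0, -0.0]
wrist_force: [-0.9, -4.7, -0.2]
width: 0.367
grasp_force: 2.3
```

Run:
```python
from cell import telemetry, viewer
import cv2
s=telemetry.state(); print(s["tcp_pos"],s["wrist_force"],s["moment"])
c=viewer.camera("wrist"); cv2.imwrite("pics/w5.png",c["color"][:,:,::-1])
```

```text
[661.63270149  39.59663853 247.19286848] [-0.87238375 -4.73619235 -0.1750518 ] [-1.0497308   0.18009083 -0.04474824]
```

View pics/w5.png

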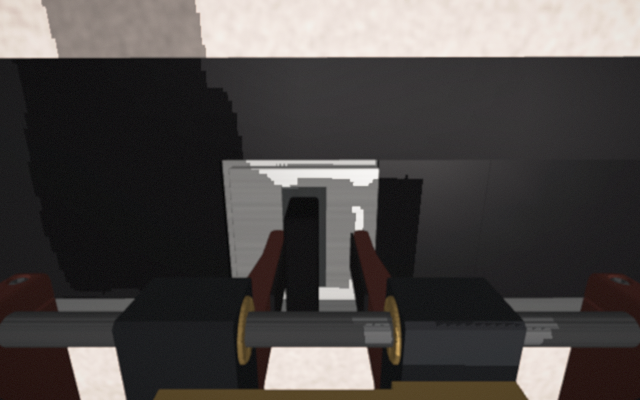

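The plate now sits inside the pocket: a gap has opened on the left (223–231 px), the right edge is at the wall, and force is rising slightly. I back off and lift clear.

>>> {"fn": "send_rows", "kwargs": {"commands": [{"slide":[0,-4,0],"twist":0,"claw":-0.27},{"slide":[0,-4,0],"twist":0,"claw":-0.1},{"slide":[0,0,0],"twist":0,"claw":0.0},{"slide":[0,0,10],"twist":0,"claw":0.0},{"slide":[0,0,30],"twist":0,"claw":0.0}]}}

```text
time: 18.52
tcp_pos: [661.2, 32.4, 286.7]
eef_rot: [-0.001, -0.006, 1.0, -0.0]
wrist_force: [0.7, 0.0, 0.1]
width: 0.498
grasp_force: 0.0
```

>>> {"fn": "send_rows", "kwargs": {"commands": [{"slide":[0,0,50],"twist":0,"claw":0.0},{"slide":[-50,0,30],"twist":0,"claw":0.0},{"slide":[-55,0,0],"twist":0,"claw":0.0},{"slide":[-50,0,0],"twist":0,"claw":0.0},{"slide":[0,0,0],"twist":0,"claw":0.0}]}}

```text
time: 19.15
tcp_pos: [503.8, 32.0, 368.0]
eef_rot: [-0.0, -0.006, 1.0, 0.001]
wrist_force: [1.6, -0.1, 0.2]
width: 0.499
grasp_force: 0.0
```

Run:
```python
from cell import telemetry, viewer
import cv2,numpy as np
s=telemetry.state(); print(s["time"],s["tcp_pos"],s["wrist_force"])
a=viewer.camera("scene")["color"][140:320,310:460,::-1]; b=viewer.camera("top")["color"][80:180,220:410,::-1]
cv2.imwrite("pics/f.png",np.hstack([cv2.resize(a,(400,480)),cv2.resize(b,(400,480))]))
```

```text
19.15 [503.80217804  31.95329165 368.02878827] [ 1.55255296 -0.05971243  0.17343447]
```

View pics/f.png

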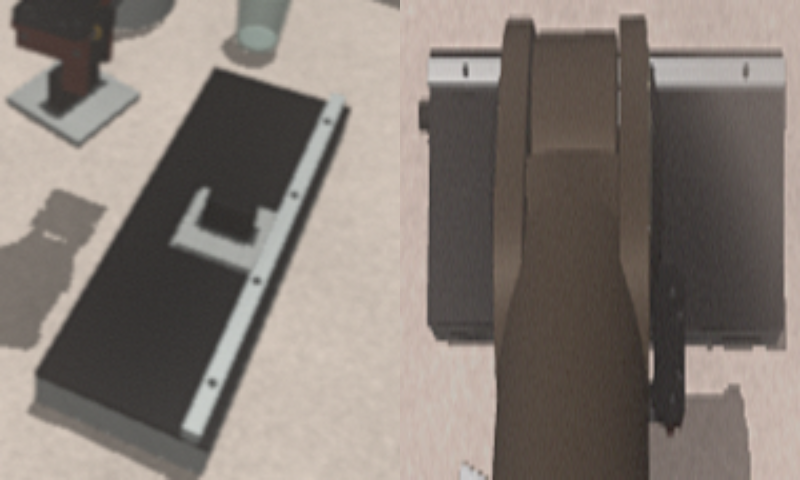

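The load lies flat in the pocket at crop (225,230), with the plate top nearly level with the deck. The gripper is clear and the beaker is untouched.

>>> {"fn": "send_rows", "kwargs": {"commands": [{"slide":[0,0,0],"twist":0,"claw":0.0},{"slide":[0,0,0],"twist":0,"claw":0.0}]}}

```text
time: 19.5
tcp_pos: [507.5, 32.1, 367.0]
eef_rot: [0.0, -0.006, 1.0, -0.0]
wrist_force: [0.4, 0.2, 0.3]
width: 0.498
grasp_force: 0.0
```

```bash
python3 -c "
from cell import order
print(order.finish_job())"
```

```text
the job is handed in; nothing more can be done
None
```

The job is handed in at 19.5 s: I set the load down at the right end against the fence and slid it into the pocket; pictures show it lying flat there, released, and I kept clear of the pot, screwdriver and beaker.

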